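# Load the marking tray and key the laser on

### The job

Set the loose hexagonal valve body (red collar) flat in the blue tray, nestled into the notch between the two that are already there, its flat faces up against both of them. Then take the red-headed key from its rest, push it fully home in the key switch on the sloped console, and turn it clockwise all the way to on. Leave the key in the switch, and leave the ear muffs, screwdriver and jar where they are.

Things in the scene. Friction and masses are not known exactly. Their poses are not given: they have to be found in the camera images.
- valve_loose: Valve body to load (red collar), upright on the bench: aluminium hex base 52 mm across flats, 60 across corners, 30 tall; on it a brass hex neck 32 mm across flats, from 30 to 66 mm height, its flats parallel to the base's. 0.25 kg. Flats face its own +-y and every 60 deg from there. Origin at the centre of its underside, z up.
- valve_left: Already in the tray on the tray's +y side, blue collar: same shape as valve_loose. Loose, upright; yaw equal to the tray's; its far corner is at the tray's +x wall, its side flat at the +y wall.
- valve_right: As valve_left, on the tray's -y side, 52.6 mm from it between centres. The notch between them opens to the tray's -x: a valve body of the same yaw (or turned by 60 deg steps) packed there has its centre midway in y and 45 mm to the tray's -x of theirs.
- tray: Fixed blue open tray, outside 170 (its x) x 116 (its y) x 20 mm high, walls 5 mm, floor 5 mm thick; inside 160 x 106 mm. Origin at the centre of its underside. Its x points away from the robot, turned up to 0.2 rad either way.
- key: Key 108 mm long, 0.09 kg, lying on its rest, z up, blade away from the robot within 0.5 rad. Red plastic bow (head) 48 (x) x 44 (y) x 16 (z) mm; origin at the bow's centre, 30 mm above the bench. Along +x: steel shank 22 mm wide, 16 thick (x 24 to 46 mm), then flat steel blade 16 mm wide (y), 6 thick (z), x 46 to 84 mm, tip rounded. A half turn about x makes no difference.
- key_tip (a point): End of the key's blade, 84 mm along the key's x from the bow's centre; axes as the key's.
- key_rest: Fixed black rubber block 110 x 26 x 22 mm under the key, same yaw as the key's start; origin at the centre of its underside. Narrower than the key's bow, so that fingers can go down beside both edges of the bow.
- console: Fixed grey switch console about 140 x 150 mm, up to 160 mm high; origin at the centre of its footprint on the bench. Its face is tilted 30 deg from level towards the console's -x (towards the robot) and carries the key switch at its middle, 127 mm above the bench. The face is 140 mm up the slope by 150 mm wide, without tall parts.
- slot (a point): Mouth centre of the key slot, on the turning core's face. z out of the face (30 deg from vertical, towards the robot), y along the slot's long side, x across it (up the slope at joint 0); axes turn with the core. Slot 18 mm (y) x 8 mm (x), 42 deep. Home: key x along slot -z, key y along slot +-y, shank shoulder on the face, tip 38 mm inside. No catch; a few newtons.
- switch (a joint): Angle of the switch core: 0 off (slot level, in line with the white marks), 1.571 rad on (slot up the slope, in line with the green marks) at a hard stop. Positive is clockwise seen from outside the face. Starts at 0 to 0.3, stays where it is left; friction 0.06 N m. The key has about 0.1 rad of play in the slot.
- ear_muffs: Bystander: yellow ear muffs with black headband, loose, 170 mm wide, 80 mm high, cups at its origin, band towards +x.
- screwdriver: Bystander: loose screwdriver lying on the bench near the robot.
- grease_jar: Bystander: jar 64 mm diameter, 85 mm high, loose, blue cap; origin under its centre.

How it is judged:
By the outcome, as a careful person would: the job done as asked, in the order asked, and still so for the second after the job is handed in, with the robot touching nothing.
It also fails if it takes over 67 s, if anything falls off the work surface, if the arm or the gripper's body presses on something with over 40 N, if the wrist force passes 120 N, or if a joint passes its speed limit or range.

### The arm

A 6-joint arm with a two-finger parallel gripper is mounted at the origin on the work surface. World frame = base frame: x ahead of the robot, y to its left, z up, the work surface at z = 0. Lengths are in m, angles in rad, forces in N, time in s.
With the tool pointing down it reaches from about 0.25 to 0.8 m from the base axis. Payload 8.5 kg.
Tool frame: the origin (TCP) lies between the finger pads; the fingertips stand 14 mm ahead of it and the grasp point (between the pads) lies 5 mm behind it; x points along the fingers, z is the direction in which the jaws open and shut, and the axes are right-handed (so a half turn about x gives the same grasp; the last joint's range is limited). The gripper opens to 85 mm and grips with 20 to 120 N. Pads are 22 mm wide; open, the fingers measure 114 mm over their backs; the gripper's body (76 mm by 85 mm) begins 54 mm behind the grasp point. The pads swing forward as they close: fully open they stand 13 mm farther back than shut.
Start: joints at [1.323, 0.238, -0.013, 1.319, 0, 1.571], TCP at [0.129, 0.509, 0.245] pointing down, gripper open.
Joint ranges: [-2.66, 2.66], [-1.03, 1.9], [-1.14, 1.46], [-1.82, 2.27], [-1.45, 1.34], [-3.14, 3.14]. Speed limits (rad/s): [2.22, 2.22, 2.79, 3.14, 3.14, 3.14].

### API

Orientations are given as [roll, pitch, yaw] about the fixed x, y, z axes, in that order (R = Rz(yaw) Ry(pitch) Rx(roll)).
In Python, from station import status, get_image, camera_params, order gives the robot as it stands.
- The arm moves only by the tool play_rows, never from a script. Its argument "commands" is a list of rows, each an object of numbers: "jaw": the opening in per cent of the stroke, from 0 (shut) to 100 (fully open); "dx", "dy", "dz": the shift along the tool's x, y, z in cm; "wx", "wy", "wz": the turn, a rotation vector about the tool's x, y, z in rad. In form: [{"jaw": .., "dx": .., "dy": .., "dz": .., "wx": .., "wy": .., "wz": ..}, ...]. A call has 1 to 5 rows; each row is the pose to reach, as a shift and turn from the pose commanded when the call began, along the tool's axes at that moment; what a row does not reach only later rows make up. A row lasts 1/8 s, in which the tool goes at most 62.5 mm and 10.7 degrees, less where a joint would pass 70% of its speed; a pose out of reach is approached as far as the arm can. A call with a gripper value outside its range is refused whole. The fingers move at their own pace and stop on an object; "grip_force" is the grip in N (left out, the last holds). Time passes only in rows, so rows that repeat a pose let the fingers close. It gives the time, the measured TCP pose, the force and the opening at its end, in the units of the state.
- status.observe(): the state, without advancing time (a new reading comes with each control period).
- get_image(name): name is "scene" or "top"; returns the picture (384x512x3 uint8, red, green, blue); there is no depth.
- camera_params(name): a dict with "mtx" (3x3 intrinsics, pixels), "pose" (4x4, takes a point from camera to world coordinates). Camera axes: x right, y down, z forward; pixel columns grow to the right and rows downward; lengths in m; the calibration is good to about 2 mm. A picture is of the moment at which its call begins. camera_params takes no time and is no camera call.
- order.close_job(): hands the job in, once; it reports no verdict.
The state is a dict: "time_s": time; "joint_positions": joint angles; "joint_velocities": joint speeds; "effort": joint torques, N m; "ee_pos": TCP position; "orientation": TCP orientation; "force": force on the tool from outside, world axes, zero at the start; "ft_torque": the same for the moment, N m; "gripper_width": finger opening in m.
Only numpy, scipy, OpenCV 4.12 (cv2) and the standard library are available. Lean on these libraries where they do the work, as an engineer would, in place of code of your own. Each camera call takes 0.05 s, during which the arm holds its last target. There are 200 camera calls.

## Working session

There is one attempt and no reset: what is moved stays moved. The work goes in short steps, Python scripts to look and compute and a tool call to move; the robot and the scene stay as the last step left them, time stands still between calls to the robot, and variables do not carry over. Pictures are saved under pics/ and viewed, about 8 in all and at most 12, crops included, and the job is handed in when it is done.

Besides the shell and the picture viewer there is one more tool, called after "Call:" as name(argument=value, ...) on one line, values as JSON. play_rows: Moves the arm, as the interface text tells. Its arguments: {"type":"object","properties":{"commands":{"type":"array"},"grip_force":{"type":"number"}},"required":["commands"]}

```bash
mkdir -p pics; ls
python3 - <<'E'
from station import status,get_image,camera_params
import cv2,numpy as np
np.set_printoptions(precision=4,suppress=True)
for n in("scene","top"):
    im=get_image(n); cv2.imwrite(f"pics/{n}0.png",im[:,:,::-1]); c=camera_params(n); print(n,c["mtx"],c["pose"])
a=cv2.imread("pics/scene0.png");b=cv2.imread("pics/top0.png")
s=status.observe();print(s)
E
```

```text
pics
scene [[451.2743   0.     255.7594]
 [  0.     451.2743 181.9693]
 [  0.       0.       1.    ]] [[ 0.6305  0.5893 -0.5052  1.0866]
 [ 0.7761 -0.468   0.4227 -0.4191]
 [ 0.0126 -0.6586 -0.7524  0.9476]
 [ 0.      0.      0.      1.    ]]
top [[409.9637   0.     258.2583]
 [  0.     409.9637 191.4559]
 [  0.       0.       1.    ]] [[-0.0192 -0.9921  0.1242  0.3919]
 [-0.9997  0.0172 -0.0174  0.0478]
 [ 0.0152 -0.1245 -0.9921  1.0981]
 [ 0.      0.      0.      1.    ]]
{'time_s': 0.1, 'joint_positions': array([ 1.323 ,  0.2387, -0.0142,  1.3192, -0.    ,  1.5708]), 'joint_velocities': array([-0.0003,  0.0012,  0.0021, -0.0013,  0.001 ,  0.0002]), 'effort': array([  0.0014, -53.9725,  34.6999,   0.0135,   0.0002,  -0.    ]), 'ee_pos': array([0.1287, 0.5086, 0.2447]), 'orientation': array([-3.1367,  1.5695, -1.8137]), 'force': array([ 0.0552, -0.572 , -0.6722]), 'ft_torque': array([-0.0087, -0.0465,  0.0489]), 'gripper_width': 0.0854047099409292}
```

View pics/top0.png

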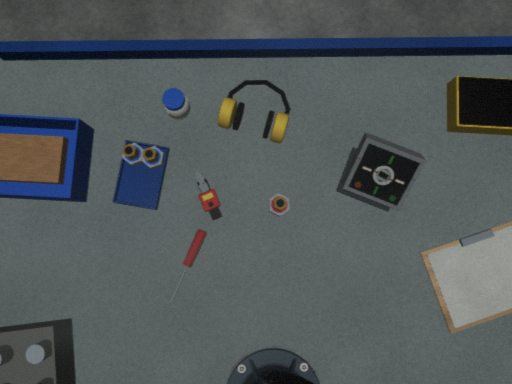

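View pics/scene0.png

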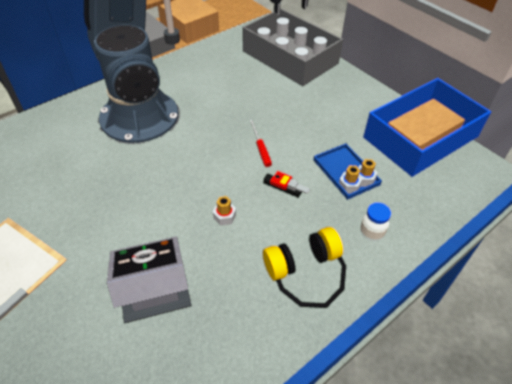

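The top view shows the tray at about (141,175) with valves at (130,151) and (151,155). The key is at (209,200) with its blade pointing up-left, the loose valve at (279,204), and the console slot at (383,175). The scene view agrees. Next I'll zoom in.

```bash
cat > h.py <<'E'
import numpy as np,cv2
from station import status,get_image,camera_params
np.set_printoptions(precision=4,suppress=True)
def ray(n,uv):
    c=camera_params(n);P=c["pose"];uv=np.atleast_2d(np.asarray(uv,float))
    d=np.c_[uv,np.ones(len(uv))]@np.linalg.inv(c["mtx"]).T@P[:3,:3].T
    return P[:3,3],d
def onplane(n,uv,z):
    o,d=ray(n,uv); return o+d*((z-o[2])/d[:,2])[:,None]
def proj(n,p):
    c=camera_params(n);P=c["pose"];q=(np.atleast_2d(p)-P[:3,3])@P[:3,:3]@c["mtx"].T
    return q[:,:2]/q[:,2:]
def tri(u1,u2):
    A=np.zeros((3,3));b=np.zeros(3)
    for n,u in(("top",u1),("scene",u2)):
        o,d=ray(n,u);d=d[0]/np.linalg.norm(d[0]);M=np.eye(3)-np.outer(d,d);A+=M;b+=M@o
    return np.linalg.solve(A,b)
E
python3 - <<'E'
from h import *
t=cv2.imread("pics/top0.png");s=cv2.imread("pics/scene0.png")
def crop(im,x,y,w,h,k):return cv2.resize(im[y:y+h,x:x+w],None,fx=k,fy=k,interpolation=cv2.INTER_CUBIC)
A=np.hstack([crop(t,105,130,80,60+24,5),crop(t,335,130,80,84,5)][:2])
A=cv2.resize(A,(800,420))
B=np.hstack([crop(t,185,165,40,60,3),crop(t,260,185,40,60,3),crop(s,100,225,100,60,3),crop(s,255,165,60,60,3)][:4])[:180,:800]
C=np.zeros((600,800,3),np.uint8);C[:420]=A;C[420:,:B.shape[1]]=B
cv2.imwrite("pics/c1.png",C)
E
```

```text
(no output)
```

View pics/c1.png

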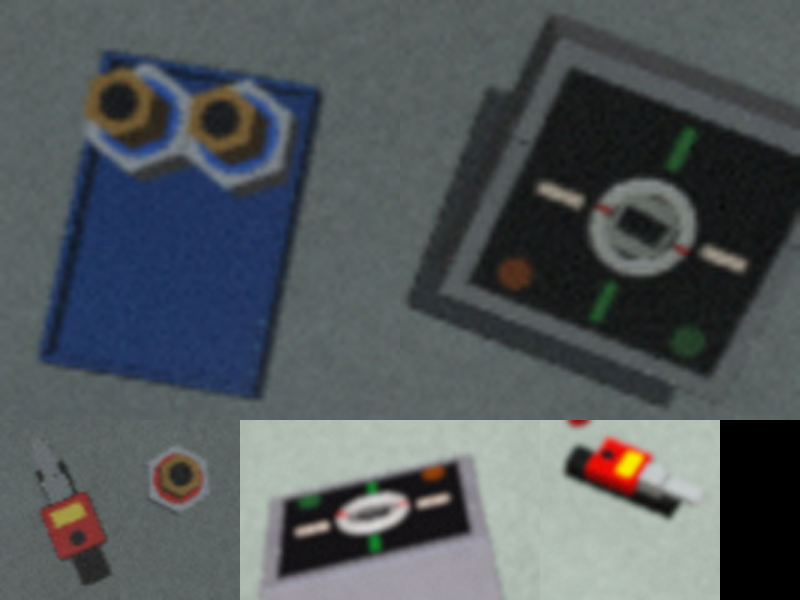

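Run:
```python
from h import *
print("tcp proj",proj("top",[.129,.509,.245]),proj("scene",[.129,.509,.245]))
t=cv2.imread("pics/top0.png");s=cv2.imread("pics/scene0.png")
# tray rim corners from crop (top), z=.02
c=np.array([[105,52],[322,92],[260,398],[42,360]])/5+[105,130]-.4
p=onplane("top",c,.02);print("tray corners",p,[np.linalg.norm(p[i]-p[(i+1)%4]) for i in range(4)],p.mean(0))
def mask(im,box,f):
    x,y,w,h=box; hsv=cv2.cvtColor(im,cv2.COLOR_BGR2HSV);m=np.zeros(im.shape[:2],np.uint8);m[y:y+h,x:x+w]=f(hsv[y:y+h,x:x+w].astype(int))*255;return m
tb=mask(t,(105,130,75,85),lambda h:(abs(h[...,0]-111)<14)&(h[...,1]>120))
k=cv2.findContours(tb,0,2)[0];k=cv2.convexHull(np.vstack(k))
q=cv2.boxPoints(cv2.minAreaRect(k));p=onplane("top",q,.02);print("tray rect",p[:,:2],[np.linalg.norm(p[i]-p[(i+1)%4]) for i in range(2)],p.mean(0))
# necks: brass
br=lambda h:(h[...,0]>8)&(h[...,0]<26)&(h[...,1]>90)&(h[...,2]>60)
for nm,bt,bs in(("loose",(265,190,30,30),(208,190,30,32)),("left",(118,138,24,24),(358,152,20,24)),("right",(141,142,24,24),(340,160,20,26))):
    o=[]
    for n,im,b in(("top",t,bt),("scene",s,bs)):
        x,y,w,h=b;g=cv2.GaussianBlur(im[y:y+h,x:x+w],(0,0),.7).astype(int)
        d=(g.max(2)<50).astype(np.uint8)
        N,L,st,ce=cv2.connectedComponentsWithStats(d); 
        o.append([(tuple((ce[i]+[x,y]).round(2)),st[i,4]) for i in range(1,N)])
    print(nm,o)
# key red bow
for n,im,b in(("top",t,(185,180,45,40)),("scene",s,(262,168,45,30))):
    m=mask(im,b,lambda h:((h[...,0]<8)|(h[...,0]>170)|((h[...,0]>18)&(h[...,0]<35)))&(h[...,1]>110)&(h[...,2]>70))
    k=cv2.convexHull(np.vstack(cv2.findContours(m,0,2)[0]));r=cv2.minAreaRect(k);print("bow",n,r)
    if n=="top":
        p=onplane(n,cv2.boxPoints(r),.036);print(p[:,:2],p.mean(0),[np.linalg.norm(p[i]-p[(i+1)%4]) for i in range(2)])
```

```text
tcp proj [[ 19.6373 382.2812]] [[290.3668   9.8176]]
tray corners [[0.672  0.3817 0.02  ]
 [0.6483 0.2656 0.02  ]
 [0.4846 0.2968 0.02  ]
 [0.5067 0.4111 0.02  ]] [np.float64(0.11847402979402759), np.float64(0.1666568993975698), np.float64(0.11650006628446263), np.float64(0.16795821555852766)] [0.5779 0.3388 0.02  ]
tray rect [[0.5071 0.4131]
 [0.6764 0.3827]
 [0.6504 0.2675]
 [0.4818 0.3001]] [np.float64(0.17198893753457206), np.float64(0.11807462130668137)] [0.5789 0.3409 0.02  ]
loose [[((np.float64(279.79), np.float64(202.5)), np.int32(28))], [((np.float64(223.0), np.float64(200.5)), np.int32(6))]]
left [[((np.float64(128.3), np.float64(149.91)), np.int32(33)), ((np.float64(134.95), np.float64(154.89)), np.int32(19))], [((np.float64(368.5), np.float64(163.0)), np.int32(2))]]
right [[((np.float64(148.5), np.float64(153.5)), np.int32(32)), ((np.float64(155.3), np.float64(158.1)), np.int32(10))], [((np.float64(353.0), np.float64(169.5)), np.int32(4))]]
bow top ((208.8965606689453, 199.74136352539062), (18.012447357177734, 16.341190338134766), 68.19859313964844)
[[0.5199 0.1862]
 [0.5351 0.1467]
 [0.491  0.1296]
 [0.4759 0.169 ]] [0.5055 0.1579 0.036 ] [np.float64(0.04236025666383188), np.float64(0.04731022139941135)]
bow scene ((279.7525634765625, 179.55670166015625), (19.291580200195312, 15.839400291442871), 23.96249008178711)
```

Run:
```python
from h import *
t=cv2.imread("pics/top0.png");s=cv2.imread("pics/scene0.png")
L=onplane("top",[128.3,149.91],.071)[0];R=onplane("top",[148.5,153.5],.071)[0];v=L-R
print("L,R",L,R,np.linalg.norm(v),"yaw",np.arctan2(-v[0],v[1]),"tri",tri([128.3,149.91],[368.5,163]),tri([148.5,153.5],[353,169.5]))
print("loose",onplane("top",[279.79,202.5],.066),tri([279.79,202.5],[223,200.5]))
x,y,w,h=262,187,36,36;g=t[y:y+h,x:x+w].astype(int);hs=cv2.cvtColor(t[y:y+h,x:x+w],cv2.COLOR_BGR2HSV)
bg=np.median(g.reshape(-1,3),0);m=((abs(g-bg).max(2)>35)).astype(np.uint8)
N,Lb,st,ce=cv2.connectedComponentsWithStats(m);i=1+np.argmax(st[1:,4]);k=cv2.convexHull(cv2.findContours((Lb==i).astype(np.uint8),0,2)[0][0])[:,0]+[x,y]
p=onplane("top",k,.03)[:,:2];
M=cv2.moments(p.astype(np.float32));c=np.array([M["m10"],M["m01"]])/M["m00"]
print("hex c",c,"rect",cv2.minAreaRect((p*1000).astype(np.float32)))
# dense polygon radial harmonic
D=np.vstack([np.linspace(p[j],p[(j+1)%len(p)],40) for j in range(len(p))])-c
th=np.arctan2(D[:,1],D[:,0]);r=np.hypot(*D.T);a=np.linspace(-np.pi,np.pi,720);o=np.argsort(th);rr=np.interp(a,th[o],r[o],period=2*np.pi)
H=(rr*np.exp(-6j*a)).mean();print("corner angle deg mod60",np.degrees(-np.angle(H)/-6) if 0 else np.degrees(-np.angle(H))/6*-1*-1,"amp",abs(H),rr.min(),rr.max())
H=(rr*np.exp(-6j*a)).mean();print("corner ang",np.degrees(np.angle(H))/-6*-1 *-1)
tip=onplane("top",[197.7,171.7],.03)[0];print("tip",tip,"bow@.038",onplane("top",[208.9,199.74],.038))
b=onplane("top",[208.9,199.74],.038)[0];d=tip-b;print("len",np.hypot(*d[:2]),"yaw",np.arctan2(d[1],d[0]))
# console
px=lambda c:np.array(c)/5+[335-80,130]-.4
W=onplane("top",[px((560,195)),px((724,258))],.127);print("white",W,"yaw",np.arctan2(W[1,0]-W[0,0],-(W[1,1]-W[0,1])))
S=px((642,227));print("slot px",S,onplane("top",S,.127))
G=px([(681,149),(603,302)]);print("green pts @z .127",onplane("top",G,.127))
sc=np.array([372-240,514-420])/3+[100,225];print("slot scene",sc,tri(S,sc))
```

```text
L,R [0.6328 0.3585 0.071 ] [0.6227 0.3072 0.071 ] 0.05232417845592439 yaw -0.1949190237707557 tri [0.6327 0.3584 0.0675] [0.6229 0.3073 0.0674]
loose [[ 0.4921 -0.0243  0.066 ]] [ 0.4914 -0.0254  0.065 ]
hex c [ 0.4903 -0.0233] rect ((490.10528564453125, -23.81776237487793), (39.775360107421875, 38.88318634033203), 62.2569580078125)
corner angle deg mod60 21.57941675595656 amp 0.00010514655204573288 0.01826768480634299 0.022884124884186015
corner ang 21.57941675595656
tip [0.5809 0.1877 0.03  ] bow@.038 [[0.5052 0.1577 0.038 ]]
len 0.08140954025353744 yaw 0.3771493747860746
white [[ 0.5646 -0.2319  0.127 ]
 [ 0.5325 -0.3096  0.127 ]] yaw -0.3915586696041802
slot px [383. 175.] [[ 0.5483 -0.2708  0.127 ]]
green pts @z .127 [[ 0.5862 -0.2919  0.127 ]
 [ 0.5122 -0.2499  0.127 ]]
slot scene [144.     256.3333] [ 0.5486 -0.2724  0.1234]
```

```bash
cat >> h.py <<'E'
from scipy.spatial.transform import Rotation as Ro
def cur():
    s=status.observe(); return np.array(s["ee_pos"]),Ro.from_euler("xyz",s["orientation"]).as_matrix(),s
def frame(xd,zd):
    x=np.array(xd,float);x/=np.linalg.norm(x);z=np.array(zd,float);z-=x*(x@z);z/=np.linalg.norm(z)
    return np.c_[x,np.cross(z,x),z]
def down(yaw): # jaw along the y axis of a frame of this yaw
    return frame([0,0,-1],[-np.sin(yaw),np.cos(yaw),0])
def go(p,R,flip=None):
    """row (cm, rotvec) from the present pose to TCP p, orientation R (flip: half turn about tool x)"""
    p0,R0,s=cur();F=np.diag([1,-1,-1.])
    best=[(np.linalg.norm(Ro.from_matrix(R0.T@Q).as_rotvec()),Q) for Q in(R,R@F)]
    Q=min(best,key=lambda b:b[0])[1] if flip is None else best[int(flip)][1]
    print("d cm",(R0.T@(np.array(p)-p0)*100).round(2),"w",Ro.from_matrix(R0.T@Q).as_rotvec().round(3),"| pos",p0,"F",s["force"].round(1),"q",s["joint_positions"].round(2),"jaw",round(s["gripper_width"],4),"t",round(s["time_s"],2))
E
python3 - <<'E'
from h import *
p0,R0,_=cur();print(R0)
go([.4915,-.0245,.16],down(0))
E
```

```text
[[-0.0003 -0.9695  0.2453]
 [-0.0013  0.2453  0.9695]
 [-1.     -0.     -0.0013]]
d cm [  8.53 -48.25 -42.77] w [-0.248 -0.001 -0.   ] | pos [0.1287 0.5086 0.2447] F [ 0.1 -0.6 -0.7] q [ 1.32  0.24 -0.01  1.32 -0.    1.57] jaw 0.0854 t 0.1
```

Call:
play_rows(commands=[{"jaw":65,"dx":0,"dy":-48.25,"dz":-42.8,"wx":-0.248,"wy":0,"wz":0},{"jaw":65,"dx":0,"dy":-48.25,"dz":-42.8,"wx":-0.248,"wy":0,"wz":0},{"jaw":65,"dx":0,"dy":-48.25,"dz":-42.8,"wx":-0.248,"wy":0,"wz":0},{"jaw":65,"dx":2,"dy":-48.25,"dz":-42.8,"wx":-0.248,"wy":0,"wz":0},{"jaw":65,"dx":4,"dy":-48.25,"dz":-42.8,"wx":-0.248,"wy":0,"wz":0}], grip_force=60)

```text
time_s: 0.72
ee_pos: [0.3041, 0.2509, 0.2368]
orientation: [-1.044, 1.57, 0.527]
force: [0.6, 0.9, 0.9]
gripper_width: 0.0555
```

```bash
python3 -c "
from h import *
go([.4915,-.0245,.12],down(0))"
```

```text
d cm [ 11.68 -18.71 -27.55] w [0.001 0.    0.001] | pos [0.3041 0.2509 0.2368] F [0.6 0.9 0.9] q [ 0.69  0.02 -0.3   1.25 -0.    0.69] jaw 0.0555 t 0.72
```

Call:
play_rows(commands=[{"jaw":65,"dx":3,"dy":-18.7,"dz":-27.55},{"jaw":65,"dx":5,"dy":-18.7,"dz":-27.55},{"jaw":65,"dx":8,"dy":-18.7,"dz":-27.55},{"jaw":65,"dx":9,"dy":-18.7,"dz":-27.55},{"jaw":65,"dx":11.7,"dy":-18.7,"dz":-27.55}])

```text
schema error: expected keys jaw, dx, dy, dz, wx, wy, wz
```

```bash
python3 -c "
from h import *
go([.4915,-.0245,.12],down(0))"
```

```text
d cm [ 11.68 -18.71 -27.55] w [0.001 0.    0.001] | pos [0.3041 0.2509 0.2368] F [0.6 0.9 0.9] q [ 0.69  0.02 -0.3   1.25 -0.    0.69] jaw 0.0555 t 0.72
```

Call:
play_rows(commands=[{"jaw":65,"dx":3,"dy":-18.7,"dz":-27.55,"wx":0,"wy":0,"wz":0},{"jaw":65,"dx":5,"dy":-18.7,"dz":-27.55,"wx":0,"wy":0,"wz":0},{"jaw":65,"dx":8,"dy":-18.7,"dz":-27.55,"wx":0,"wy":0,"wz":0},{"jaw":65,"dx":9,"dy":-18.7,"dz":-27.55,"wx":0,"wy":0,"wz":0},{"jaw":65,"dx":10,"dy":-18.7,"dz":-27.55,"wx":0,"wy":0,"wz":0}])

```text
time_s: 1.35
ee_pos: [0.4721, 0.0036, 0.153]
orientation: [-1.504, 1.57, 0.066]
force: [0.7, -0.2, -0.4]
gripper_width: 0.0556
```

Run:
```python
from h import *
go([.4915,-.0245,.048],down(0))
a=get_image("scene")[:,:,::-1];b=get_image("top")[:,:,::-1];cv2.imwrite("pics/s1.png",a);cv2.imwrite("pics/t1.png",b)
cv2.imwrite("pics/c2.png",np.hstack([cv2.resize(a[120:260,150:290],(400,400)),cv2.resize(b[140:260,210:330],(400,400))]))
```

```text
d cm [10.5  -1.93 -2.81] w [-0.     0.     0.001] | pos [0.4721 0.0036 0.153 ] F [ 0.7 -0.2 -0.4] q [ 0.01  0.2  -0.31  1.06  0.    0.01] jaw 0.0556 t 1.35
```

View pics/c2.png

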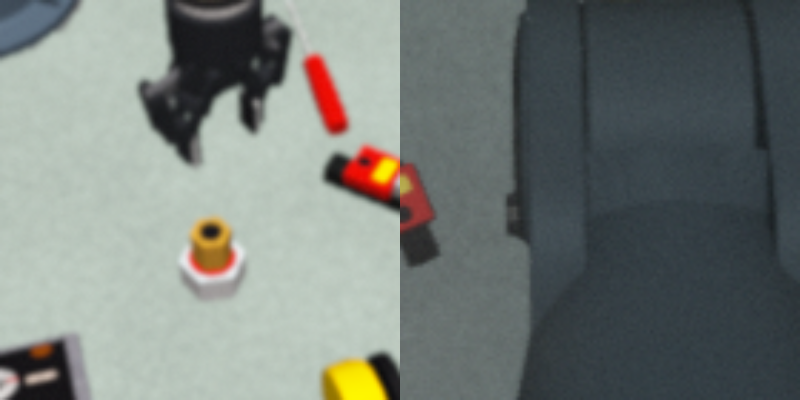

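The scene crop shows the gripper above and left of the valve (neck top at about (223,200) in the full frame). The arm blocks the top view. I'll align, go down and grip.

Call:
play_rows(commands=[{"jaw":65,"dx":1,"dy":-1.95,"dz":-2.8,"wx":0,"wy":0,"wz":0},{"jaw":65,"dx":5,"dy":-1.95,"dz":-2.8,"wx":0,"wy":0,"wz":0},{"jaw":65,"dx":8,"dy":-1.95,"dz":-2.8,"wx":0,"wy":0,"wz":0},{"jaw":65,"dx":10.5,"dy":-1.95,"dz":-2.8,"wx":0,"wy":0,"wz":0},{"jaw":20,"dx":10.5,"dy":-1.95,"dz":-2.8,"wx":0,"wy":0,"wz":0}])

```text
time_s: 2.08
ee_pos: [0.4888, -0.022, 0.0472]
orientation: [1.563, 1.567, 3.135]
force: [-2.7, -6.9, 3.2]
gripper_width: 0.0386
```

Call:
play_rows(commands=[{"jaw":20,"dx":0,"dy":0,"dz":0,"wx":0,"wy":0,"wz":0},{"jaw":20,"dx":0,"dy":0,"dz":0,"wx":0,"wy":0,"wz":0},{"jaw":20,"dx":0,"dy":0,"dz":0,"wx":0,"wy":0,"wz":0}])

```text
time_s: 2.45
ee_pos: [0.4908, -0.0224, 0.0492]
orientation: [-1.655, 1.57, -0.084]
force: [-0.3, 0.4, -3.1]
gripper_width: 0.031
```

Run:
```python
from h import *
go([.4915,-.0245,.048],down(0))
# tray frame
y=-.195;C=lambda m:np.array([.6278,.3328])+m*np.array([np.cos(y),np.sin(y)])
print("notch",C(-.045),"pre",C(-.06))
go([*C(-.062),.12],down(y))
```

```text
d cm [ 0.12 -0.07 -0.21] w [ 0.    -0.     0.001] | pos [ 0.4908 -0.0224  0.0492] F [-0.3  0.4 -3.1] q [-0.05  0.33 -0.43  0.81 -0.   -0.05] jaw 0.031 t 2.45
notch [0.5837 0.3415] pre [0.5689 0.3444]
d cm [-7.08 -7.63 36.71] w [0.195 0.    0.001] | pos [ 0.4908 -0.0224  0.0492] F [-0.3  0.4 -3.1] q [-0.05  0.33 -0.43  0.81 -0.   -0.05] jaw 0.031 t 2.45
```

Call:
play_rows(commands=[{"jaw":20,"dx":-5,"dy":0,"dz":0,"wx":0,"wy":0,"wz":0},{"jaw":20,"dx":-9,"dy":-3,"dz":4,"wx":0.1,"wy":0,"wz":0},{"jaw":20,"dx":-9,"dy":-7.6,"dz":36.7,"wx":0.195,"wy":0,"wz":0},{"jaw":20,"dx":-9,"dy":-7.6,"dz":36.7,"wx":0.195,"wy":0,"wz":0},{"jaw":20,"dx":-9,"dy":-7.6,"dz":36.7,"wx":0.195,"wy":0,"wz":0}])

```text
time_s: 3.08
ee_pos: [0.5464, 0.2042, 0.1387]
orientation: [-1.182, 1.57, 0.194]
force: [0.6, -0.4, -2.6]
gripper_width: 0.0312
```

Run:
```python
from h import *
y=-.195;C=lambda m:np.array([.6278,.3328])+m*np.array([np.cos(y),np.sin(y)])
go([*C(-.062),.12],down(y))
```

```text
d cm [ 1.87  0.71 14.19] w [-0.     0.     0.001] | pos [0.5464 0.2042 0.1387] F [ 0.6 -0.4 -2.6] q [ 0.36  0.39 -0.07  1.11 -0.    0.55] jaw 0.0312 t 3.08
```

Call:
play_rows(commands=[{"jaw":20,"dx":1,"dy":0.7,"dz":14.2,"wx":0,"wy":0,"wz":0},{"jaw":20,"dx":1.9,"dy":0.7,"dz":14.2,"wx":0,"wy":0,"wz":0},{"jaw":20,"dx":1.9,"dy":0.7,"dz":14.2,"wx":0,"wy":0,"wz":0},{"jaw":20,"dx":1.9,"dy":0.7,"dz":14.2,"wx":0,"wy":0,"wz":0},{"jaw":20,"dx":1.9,"dy":0.7,"dz":14.2,"wx":0,"wy":0,"wz":0}])

```text
time_s: 3.7
ee_pos: [0.5667, 0.3416, 0.1193]
orientation: [2.932, 1.57, -1.976]
force: [-0.3, -0.7, -2.7]
gripper_width: 0.0312
```

Run:
```python
from h import *
y=-.195;C=lambda m:np.array([.6278,.3328])+m*np.array([np.cos(y),np.sin(y)])
go([*C(-.062),.054],down(y))
a=get_image("scene")[:,:,::-1];cv2.imwrite("pics/s2.png",a)
cv2.imwrite("pics/c3.png",cv2.resize(a[100:220,290:410],(600,600),interpolation=cv2.INTER_CUBIC))
```

```text
d cm [6.53 0.03 0.33] w [-0.001 -0.001 -0.   ] | pos [0.5667 0.3416 0.1193] F [-0.3 -0.7 -2.7] q [ 0.54  0.53  0.11  1.15 -0.    0.74] jaw 0.0312 t 3.7
```

View pics/c3.png

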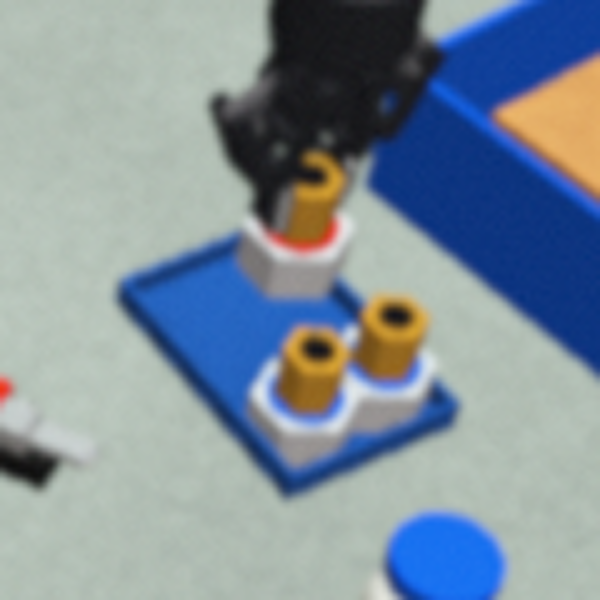

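The valve hangs above the open part of the tray, with its hole at about (353,135) full-frame, in line with the notch. Next I'll compare vision with kinematics.

Run:
```python
from h import *
p,R,_=cur();a=cv2.imread("pics/s2.png")
pr=proj("scene",[p[0],p[1],p[2]+.0168])[0];print("expected hole",pr)
for nm,(x,y,w,h) in {"held":(346,128,14,12),"R":(348,165,11,10),"L":(363,158,12,10)}.items():
    g=a[y:y+h,x:x+w].max(2).astype(float);wt=np.clip(75-g,0,None);yy,xx=np.mgrid[y:y+h,x:x+w]
    u=[(wt*xx).sum()/wt.sum(),(wt*yy).sum()/wt.sum()];z=.136 if nm=="held" else .071
    print(nm,u,onplane("scene",u,z))
```

```text
expected hole [351.0949 133.6624]
held [np.float64(350.70828331332535), np.float64(131.39975990396158)] [[0.5599 0.3474 0.136 ]]
R [np.float64(353.0487012987013), np.float64(169.41558441558442)] [[0.6243 0.3037 0.071 ]]
L [np.float64(368.74740484429066), np.float64(162.67474048442907)] [[0.6336 0.3553 0.071 ]]
```

Call:
play_rows(commands=[{"jaw":20,"dx":4,"dy":0,"dz":0.15,"wx":0,"wy":0,"wz":0},{"jaw":20,"dx":6.2,"dy":0,"dz":0.15,"wx":0,"wy":0,"wz":0},{"jaw":20,"dx":6.2,"dy":0,"dz":0.15,"wx":0,"wy":0,"wz":0},{"jaw":20,"dx":6.3,"dy":-0.6,"dz":0.15,"wx":0,"wy":0,"wz":0},{"jaw":20,"dx":6.3,"dy":-0.6,"dz":0.15,"wx":0,"wy":0,"wz":0}])

```text
time_s: 4.38
ee_pos: [0.5743, 0.3431, 0.0575]
orientation: [-0.907, 1.568, 0.468]
force: [0.7, 0.1, -2.2]
gripper_width: 0.0311
```

Run:
```python
from h import *
y=-.195;C=lambda m:np.array([.6278,.3328])+m*np.array([np.cos(y),np.sin(y)])
go([*C(-.045),.054],down(y)); p,R,s=cur(); print("F tool",R.T@s["force"])
```

```text
d cm [ 0.35 -0.95  0.02] w [-0.001  0.001  0.002] | pos [0.5743 0.3431 0.0575] F [ 0.7  0.1 -2.2] q [ 0.54  0.58  0.04  1.03 -0.    0.73] jaw 0.0311 t 4.38
F tool [ 2.218  -0.7153  0.2066]
```

Call:
play_rows(commands=[{"jaw":20,"dx":0.25,"dy":0,"dz":0,"wx":0,"wy":0,"wz":0},{"jaw":20,"dx":0.25,"dy":-0.3,"dz":0,"wx":0,"wy":0,"wz":0},{"jaw":20,"dx":0.25,"dy":-0.5,"dz":0,"wx":0,"wy":0,"wz":0},{"jaw":20,"dx":0.25,"dy":-0.6,"dz":0,"wx":0,"wy":0,"wz":0}])

```text
time_s: 4.88
ee_pos: [0.579, 0.3421, 0.0536]
orientation: [-2.42, 1.571, -1.044]
force: [0.2, -0.0, -2.9]
gripper_width: 0.031
```

Call:
play_rows(commands=[{"jaw":20,"dx":0,"dy":-0.1,"dz":0,"wx":0,"wy":0,"wz":0},{"jaw":20,"dx":0,"dy":-0.2,"dz":0,"wx":0,"wy":0,"wz":0}])

```text
time_s: 5.12
ee_pos: [0.5806, 0.3417, 0.0535]
orientation: [1.966, 1.57, -2.941]
force: [-2.2, 0.7, -2.4]
gripper_width: 0.0306
```

Run:
```python
from h import *
y=-.195;C=lambda m:np.array([.6278,.3328])+m*np.array([np.cos(y),np.sin(y)])
go([*C(-.045),.054],down(y)); p,R,s=cur(); print("F tool",R.T@s["force"])
a=get_image("scene")[:,:,::-1];cv2.imwrite("pics/s3.png",a)
```

```text
d cm [-0.05 -0.31  0.05] w [ 0.    -0.    -0.001] | pos [0.5806 0.3417 0.0535] F [-2.2  0.7 -2.4] q [0.53 0.6  0.05 1.03 0.   0.73] jaw 0.0306 t 5.12
F tool [2.3807 2.2971 0.214 ]
```

Call:
play_rows(commands=[{"jaw":20,"dx":0.1,"dy":-0.1,"dz":0,"wx":0,"wy":0,"wz":0},{"jaw":20,"dx":0.1,"dy":-0.2,"dz":0,"wx":0,"wy":0,"wz":0}])

```text
time_s: 5.42
ee_pos: [0.5812, 0.3415, 0.0534]
orientation: [1.51, 1.568, 2.886]
force: [-12.0, -0.2, 10.0]
gripper_width: 0.031
```

Run:
```python
from h import *
y=-.195
p,R,s=cur(); print(p,"F tool",R.T@s["force"],s["ft_torque"],s["gripper_width"])
```

```text
[0.5812 0.3415 0.0534] F tool [-9.9697 11.7185 -2.4947] [0.0693 2.2781 0.0423] 0.030978999816154377
```

Now pressed against the floor (10 N) and the neighbours (12 N), with little sideways force. I'll release and lift straight up.

Call:
play_rows(commands=[{"jaw":20,"dx":-0.08,"dy":0.03,"dz":0,"wx":0,"wy":0,"wz":0},{"jaw":50,"dx":-0.1,"dy":0,"dz":0,"wx":0,"wy":0,"wz":0},{"jaw":50,"dx":-0.1,"dy":0,"dz":0,"wx":0,"wy":0,"wz":0},{"jaw":50,"dx":-4,"dy":0,"dz":0,"wx":0,"wy":0,"wz":0},{"jaw":50,"dx":-9,"dy":2,"dz":-5,"wx":0,"wy":0,"wz":0}])

```text
time_s: 6.05
ee_pos: [0.5589, 0.3041, 0.1351]
orientation: [-0.974, 1.57, 0.404]
force: [0.2, -0.4, 1.2]
gripper_width: 0.0428
```

Call:
play_rows(commands=[{"jaw":0,"dx":-2,"dy":8,"dz":-12,"wx":0,"wy":0,"wz":0},{"jaw":0,"dx":-2,"dy":8,"dz":-12,"wx":0,"wy":0,"wz":0},{"jaw":0,"dx":-2,"dy":8,"dz":-12,"wx":0,"wy":0,"wz":0}])

```text
time_s: 6.42
ee_pos: [0.454, 0.1985, 0.1561]
orientation: [-1.722, 1.57, -0.347]
force: [1.1, 0.5, -0.0]
gripper_width: -0.0
```

Run:
```python
from h import *
p,R,s=cur();print(p)
a=get_image("scene")[:,:,::-1];b=get_image("top")[:,:,::-1];cv2.imwrite("pics/s4.png",a);cv2.imwrite("pics/t4.png",b)
cv2.imwrite("pics/c4.png",np.hstack([cv2.resize(a[140:210,310:390],(400,350),interpolation=cv2.INTER_CUBIC),cv2.resize(b[135:205,105:185],(400,350),interpolation=cv2.INTER_CUBIC)]))
```

```text
[0.454  0.1985 0.1561]
```

View pics/c4.png

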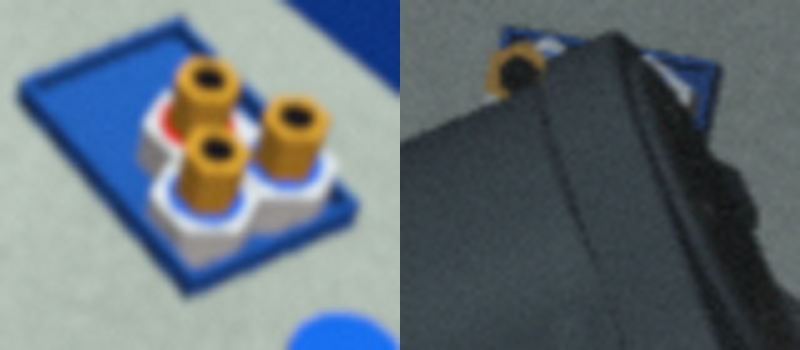

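The scene crop shows three valves: the red-collared one nested behind, with holes at full-frame (352,155.6), (353.6,170) and (369.2,163.4). I'll check the distances between them.

Run:
```python
from h import *
a=cv2.imread("pics/s4.png");P={}
for nm,(cx,cy) in {"N":(352,155.6),"R":(353.6,170),"L":(369.2,163.4)}.items():
    x,y=int(cx)-4,int(cy)-3;w,h=9,7
    g=a[y:y+h,x:x+w].max(2).astype(float);wt=np.clip(90-g,0,None);yy,xx=np.mgrid[y:y+h,x:x+w]
    u=[(wt*xx).sum()/wt.sum(),(wt*yy).sum()/wt.sum()];P[nm]=onplane("scene",u,.071)[0,:2];print(nm,np.round(u,2),P[nm])
n=np.linalg.norm
print("NR",n(P["N"]-P["R"]),"NL",n(P["N"]-P["L"]),"LR",n(P["L"]-P["R"]))
key=np.array([.5055,.158]);ky=.377
al=np.radians(45);k=np.array([np.cos(ky),np.sin(ky),0]);X=np.cos(al)*k-np.sin(al)*np.array([0,0,1]);Z=[-np.sin(ky),np.cos(ky),0]
F=frame(X,Z)
g=np.array([*key,.030]);tcp=g+.005*X
print("tool x",X,"tcp",tcp);go(tcp-.10*X,F)
```

```text
N [351.41 155.29] [0.5853 0.3392]
R [353.04 169.43] [0.6243 0.3036]
L [368.98 162.96] [0.6347 0.355 ]
NR 0.052762114591716064 NL 0.051896027254421016 LR 0.05243651960073017
tool x [ 0.6574  0.2603 -0.7071] tcp [0.5088 0.1593 0.0265]
d cm [ 5.9  -0.09 -6.71] w [-0.543 -0.225 -0.762] | pos [0.4551 0.1993 0.1562] F [-0.3 -0.1 -0.2] q [ 0.41  0.24 -0.25  1.08 -0.    0.61] jaw -0.0004 t 6.53
```

Centre distances are 52.8, 51.9 and 52.4 mm against a nominal 52, so it is nested. On to the key pre-grasp, with the tool tilted 45°.

Call:
play_rows(commands=[{"jaw":65,"dx":0,"dy":0,"dz":-6.7,"wx":-0.543,"wy":-0.225,"wz":-0.762},{"jaw":65,"dx":2,"dy":0,"dz":-6.7,"wx":-0.543,"wy":-0.225,"wz":-0.762},{"jaw":65,"dx":3,"dy":0,"dz":-6.7,"wx":-0.543,"wy":-0.225,"wz":-0.762},{"jaw":65,"dx":5,"dy":0,"dz":-6.7,"wx":-0.543,"wy":-0.225,"wz":-0.762},{"jaw":65,"dx":5.9,"dy":-0.1,"dz":-6.7,"wx":-0.543,"wy":-0.225,"wz":-0.762}])

```text
time_s: 7.15
ee_pos: [0.4483, 0.1362, 0.101]
orientation: [-1.536, 0.865, 0.353]
force: [1.2, 0.6, -0.9]
gripper_width: 0.0554
```

Call:
play_rows(commands=[{"jaw":65,"dx":0,"dy":0,"dz":0,"wx":0,"wy":0,"wz":0}])

```text
time_s: 7.28
ee_pos: [0.4461, 0.1349, 0.0981]
orientation: [-1.532, 0.875, 0.351]
force: [-0.8, -0.2, -0.5]
gripper_width: 0.0554
```

```bash
cat > key.py <<'E'
from h import *
key=np.array([.5055,.158]);ky=.377
al=np.radians(45);k=np.array([np.cos(ky),np.sin(ky),0]);X=np.cos(al)*k-np.sin(al)*np.array([0,0,1]);Z=[-np.sin(ky),np.cos(ky),0]
F=frame(X,Z);g=np.array([*key,.030]);tcp=g+.005*X
E
python3 - <<'E'
from key import *
go(tcp-.06*X,F)
a=get_image("scene")[:,:,::-1];b=get_image("top")[:,:,::-1];cv2.imwrite("pics/s5.png",a);cv2.imwrite("pics/t5.png",b)
cv2.imwrite("pics/c5.png",np.hstack([cv2.resize(a[100:220,230:350],(400,400),interpolation=cv2.INTER_CUBIC),cv2.resize(b[135:235,105:225],(480,400),interpolation=cv2.INTER_CUBIC)[:,:400]]))
E
```

```text
d cm [ 3.84 -0.04  0.03] w [-0.058 -0.019 -0.09 ] | pos [0.4461 0.1349 0.0981] F [-0.8 -0.2 -0.5] q [ 0.26 -0.03 -1.11 -0.2   0.06 -0.03] jaw 0.0554 t 7.28
```

View pics/c5.png

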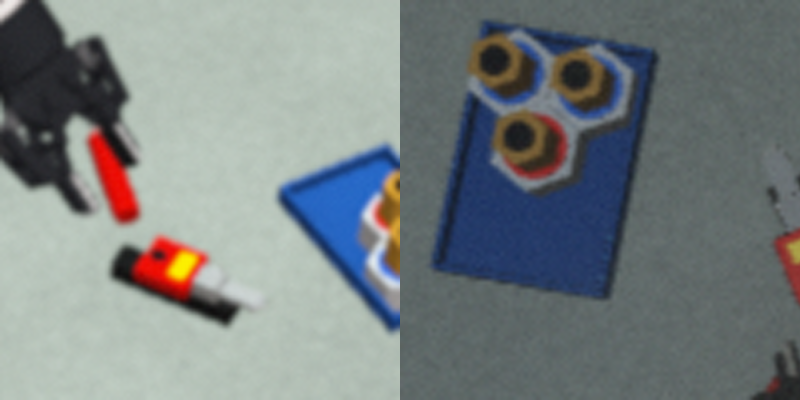

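The top view confirms the three valves are nested flat to flat. The gripper is behind the key and lined up with it. J3 is near its limit here, and moving forward relieves that.

Call:
play_rows(commands=[{"jaw":65,"dx":3.8,"dy":0,"dz":0,"wx":-0.058,"wy":-0.019,"wz":-0.09},{"jaw":65,"dx":3.8,"dy":0,"dz":0,"wx":-0.058,"wy":-0.019,"wz":-0.09}])

```text
time_s: 7.62
ee_pos: [0.4889, 0.1478, 0.0846]
orientation: [-1.568, 0.807, 0.381]
force: [0.5, 1.0, -0.4]
gripper_width: 0.0555
```

Run:
```python
from key import *
go(tcp,F)
```

```text
d cm [5.77 2.38 0.33] w [ 0.     0.003 -0.022] | pos [0.4889 0.1478 0.0846] F [ 0.5  1.  -0.4] q [ 0.24  0.11 -1.13 -0.43  0.1  -0.1 ] jaw 0.0555 t 7.62
```

```bash
sed -i 's/radians(45)/radians(54)/' key.py
python3 - <<'E'
from key import *
go(tcp-.05*X,F)
E
```

```text
d cm [0.81 1.78 0.34] w [0.001 0.003 0.135] | pos [0.4889 0.1478 0.0846] F [ 0.5  1.  -0.4] q [ 0.24  0.11 -1.13 -0.43  0.1  -0.1 ] jaw 0.0555 t 7.62
```

Call:
play_rows(commands=[{"jaw":65,"dx":0.8,"dy":1.8,"dz":0.3,"wx":0,"wy":0,"wz":0.135},{"jaw":65,"dx":0.8,"dy":1.8,"dz":0.3,"wx":0,"wy":0,"wz":0.135},{"jaw":65,"dx":0.8,"dy":1.8,"dz":0.3,"wx":0,"wy":0,"wz":0.135}])

```text
time_s: 8.0
ee_pos: [0.4791, 0.1476, 0.0692]
orientation: [-1.569, 0.935, 0.381]
force: [0.1, 0.2, 0.8]
gripper_width: 0.0556
```

Run:
```python
from key import *
go(tcp,F)
```

```text
d cm [ 5.33  0.05 -0.02] w [0.002 0.003 0.008] | pos [0.4791 0.1476 0.0692] F [0.1 0.2 0.8] q [ 0.26  0.1  -1.04 -0.19  0.07 -0.1 ] jaw 0.0556 t 8.0
```

Call:
play_rows(commands=[{"jaw":65,"dx":2.5,"dy":0,"dz":0,"wx":0,"wy":0,"wz":0},{"jaw":65,"dx":4.5,"dy":0,"dz":0,"wx":0,"wy":0,"wz":0},{"jaw":65,"dx":5.3,"dy":0.05,"dz":0,"wx":0,"wy":0,"wz":0},{"jaw":65,"dx":5.3,"dy":0.05,"dz":0,"wx":0,"wy":0,"wz":0}])

```text
time_s: 8.5
ee_pos: [0.5059, 0.1583, 0.024]
orientation: [-1.569, 0.94, 0.382]
force: [-0.2, -0.4, -0.2]
gripper_width: 0.0555
```

Run:
```python
from key import *
go(tcp,F)
a=get_image("scene")[:,:,::-1];cv2.imwrite("pics/s6.png",a)
cv2.imwrite("pics/c6.png",cv2.resize(a[130:220,230:330],(667,600),interpolation=cv2.INTER_CUBIC))
```

```text
d cm [-0.01 -0.31 -0.02] w [0.002 0.003 0.002] | pos [0.5059 0.1583 0.024 ] F [-0.2 -0.4 -0.2] q [ 0.27  0.26 -1.04 -0.36  0.07 -0.09] jaw 0.0555 t 8.5
```

View pics/c6.png

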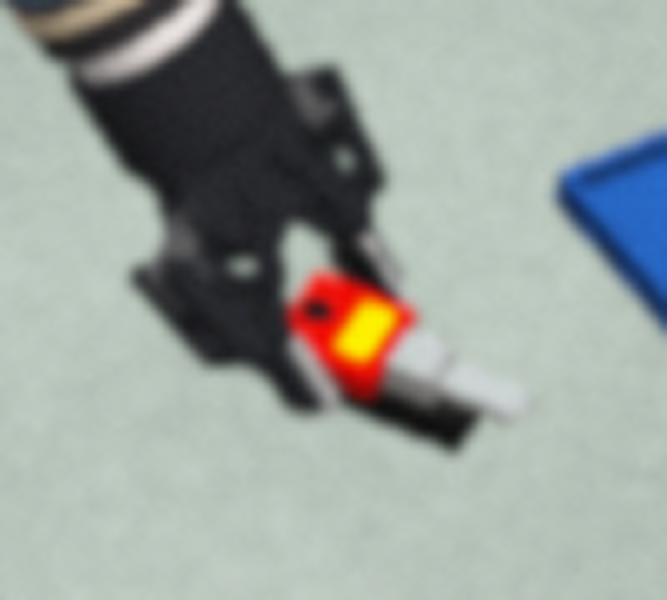

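The fingers straddle the bow, which is at about (285,181) full-frame. I'll correct by 3 mm and close.

Call:
play_rows(commands=[{"jaw":65,"dx":0,"dy":-0.3,"dz":0,"wx":0,"wy":0,"wz":0},{"jaw":30,"dx":0,"dy":-0.3,"dz":0,"wx":0,"wy":0,"wz":0},{"jaw":30,"dx":0,"dy":-0.3,"dz":0,"wx":0,"wy":0,"wz":0},{"jaw":30,"dx":0,"dy":-0.3,"dz":0,"wx":0,"wy":0,"wz":0},{"jaw":30,"dx":0,"dy":-0.3,"dz":0,"wx":0,"wy":0,"wz":0}], grip_force=100)

```text
time_s: 9.18
ee_pos: [0.5091, 0.1594, 0.0274]
orientation: [-1.569, 0.937, 0.381]
force: [-5.4, -1.7, 10.9]
gripper_width: 0.0426
```

Run:
```python
from key import *
go(tcp,F)
```

```text
d cm [ 0.06  0.16 -0.  ] w [0.002 0.003 0.005] | pos [0.5091 0.1594 0.0274] F [-5.4 -1.7 10.9] q [ 0.27  0.26 -1.03 -0.35  0.07 -0.09] jaw 0.0426 t 9.18
```

```bash
cat > ins.py <<'E'
from key import *
RG=Ro.from_euler("xyz",[-1.569,.937,.381]).as_matrix();PG=np.array([.5091,.1594,.0274])
kx=np.array([np.cos(.381),np.sin(.381),0]);kx=RG.T@kx;ky_=np.array([0,0,1.]);kx-=ky_*(kx@ky_);kx/=np.linalg.norm(kx)
KT=np.c_[kx,ky_,np.cross(kx,ky_)]
bow=RG.T@(np.array([.5055,.158,.030])-PG);bow[2]=0
tip=bow+.084*kx
cy=-.39
Rc=Ro.from_euler("z",cy).as_matrix();n=Rc@[-.5,0,.8660254];cyv=Rc@[0,1,0]
SL=np.array([.5484,-.2713,.127])
def pose(th,dist,SL=SL):
    "TCP, R with tip dist out of the mouth along n, core at th"
    sy=Ro.from_rotvec(-th*n).apply(cyv);kxw=-n
    R=np.c_[kxw,sy,np.cross(kxw,sy)]@KT.T
    return SL+n*dist-R@tip,R
E
python3 - <<'E'
from ins import *
print("kx tool",kx,"bow",bow,"tip",tip)
px=lambda c:np.array(c)/5+[335-80,130]-.4
o,d=ray("top",[px(c) for c in((560,195),(724,258),(600,208),(683,250),(681,149),(603,302),(642,227))])
t=((SL-o)@n)/(d@n);P=o+d*t[:,None]
u=np.cross(cyv,n)*1; ex=np.array([-cyv,np.cross(n,-cyv)]) # right, up
q=(P-SL)@ex.T*1000;print(q.round(1))
f=lambda a,b:np.degrees(np.arctan2(*(q[b]-q[a])[::-1]))
print("white",f(0,1),"red",f(2,3),"green",f(5,4))
for th in(0,1.57):
    p,R=pose(th,.04);print(th,p,R[:,0])
go([.5091,.1594,.1],RG,0)
E
```

```text
kx tool [ 0.5922 -0.8058  0.    ] bow [-0.0044  0.0016  0.    ] tip [ 0.0454 -0.0661  0.    ]
[[-42.6  -0. ]
 [ 41.5  -0.1]
 [-22.6   1. ]
 [ 22.2  -3.7]
 [ -0.5  41.8]
 [ -1.  -42.4]
 [ -0.4  -0.3]]
white -0.08902348784164685 red -6.033199814220756 green 89.61059885274994
0 [ 0.4908 -0.2476  0.2297] [-0.3716  0.1527 -0.9158]
1.57 [ 0.4938 -0.2461  0.231 ] [ 0.5797  0.6329 -0.5132]
d cm [-5.85 -4.3   0.  ] w [ 0.001  0.    -0.   ] | pos [0.5091 0.1594 0.0274] F [-5.4 -1.7 10.9] q [ 0.27  0.26 -1.03 -0.35  0.07 -0.09] jaw 0.0426 t 9.18
```

Call:
play_rows(commands=[{"jaw":30,"dx":-2,"dy":-2,"dz":0,"wx":0,"wy":0,"wz":0},{"jaw":30,"dx":-5,"dy":-5,"dz":0,"wx":0,"wy":0,"wz":0},{"jaw":30,"dx":-7,"dy":-7,"dz":0,"wx":0,"wy":0,"wz":0},{"jaw":30,"dx":-7,"dy":-7,"dz":0,"wx":0,"wy":0,"wz":0}])

```text
time_s: 9.68
ee_pos: [0.5244, 0.1654, 0.1272]
orientation: [-1.57, 0.934, 0.381]
force: [-0.0, -0.0, -0.6]
gripper_width: 0.0426
```

Run:
```python
from ins import *
p,R=pose(.105,.06);print(p);go(p,R,0)
```

```text
[ 0.4816 -0.2436  0.2471]
d cm [-21.04   8.27 -36.38] w [0.898 0.048 0.961] | pos [0.5244 0.1654 0.1272] F [-0.  -0.  -0.6] q [ 0.27  0.04 -0.85  0.05  0.07 -0.09] jaw 0.0426 t 9.68
```

Call:
play_rows(commands=[{"jaw":30,"dx":-8,"dy":-1,"dz":-4,"wx":0.12,"wy":0.006,"wz":0.128},{"jaw":30,"dx":-12,"dy":2,"dz":-9,"wx":0.24,"wy":0.012,"wz":0.256},{"jaw":30,"dx":-16,"dy":4,"dz":-14,"wx":0.36,"wy":0.018,"wz":0.384},{"jaw":30,"dx":-18,"dy":6,"dz":-19,"wx":0.48,"wy":0.024,"wz":0.512},{"jaw":30,"dx":-20,"dy":7,"dz":-24,"wx":0.6,"wy":0.03,"wz":0.64}])

```text
time_s: 10.3
ee_pos: [0.4544, -0.0788, 0.2341]
orientation: [0.33, 1.42, 1.727]
force: [2.1, -0.9, -1.4]
gripper_width: 0.0421
```

Run:
```python
from ins import *
p,R=pose(.105,.06);print(p);go(p,R,0)
```

```text
[ 0.4816 -0.2436  0.2471]
d cm [ -3.79  -5.41 -15.4 ] w [0.316 0.017 0.334] | pos [ 0.4544 -0.0788  0.2341] F [ 2.1 -0.9 -1.4] q [-0.26  0.18 -0.13  1.32  0.14 -0.09] jaw 0.0421 t 10.3
```

Call:
play_rows(commands=[{"jaw":30,"dx":-3,"dy":-2,"dz":-5,"wx":0.11,"wy":0.006,"wz":0.11},{"jaw":30,"dx":-3.8,"dy":-4,"dz":-10,"wx":0.21,"wy":0.01,"wz":0.22},{"jaw":30,"dx":-3.8,"dy":-5.4,"dz":-15.4,"wx":0.316,"wy":0.017,"wz":0.334},{"jaw":30,"dx":-3.8,"dy":-5.4,"dz":-15.4,"wx":0.316,"wy":0.017,"wz":0.334},{"jaw":30,"dx":-3.8,"dy":-5.4,"dz":-15.4,"wx":0.316,"wy":0.017,"wz":0.334}])

```text
time_s: 10.92
ee_pos: [0.4827, -0.2422, 0.2448]
orientation: [1.438, 1.152, 2.542]
force: [-0.9, 0.8, 0.3]
gripper_width: 0.0424
```

Run:
```python
from ins import *
p,R=pose(.105,.06);print(p);go(p,R,0)
p0,R0,s=cur();print("tip kin",p0+R0@tip,proj("scene",p0+R0@tip),proj("top",p0+R0@tip),"slot",proj("scene",SL),proj("top",SL),"axis pts",proj("scene",[SL+n*a for a in(.06,.144)]))
a=get_image("scene")[:,:,::-1];b=get_image("top")[:,:,::-1];cv2.imwrite("pics/s7.png",a);cv2.imwrite("pics/t7.png",b)
cv2.imwrite("pics/c7.png",np.hstack([cv2.resize(a[190:310,90:210],(480,480),interpolation=cv2.INTER_CUBIC),cv2.resize(b[120:240,330:410],(320,480),interpolation=cv2.INTER_CUBIC)]))
```

```text
[ 0.4816 -0.2436  0.2471]
d cm [-0.21  0.12 -0.16] w [0.003 0.    0.   ] | pos [ 0.4827 -0.2422  0.2448] F [-0.9  0.8  0.3] q [-0.49  0.59  0.45  1.84  0.04 -0.03] jaw 0.0424 t 10.93
tip kin [ 0.5218 -0.2584  0.1767] [[139.2194 230.1793]] [[385.1665 182.9538]] slot [[144.3708 255.0524]] [[383.2206 174.9509]] axis pts [[138.0804 229.5561]
 [128.7997 191.9401]]
```

View pics/c7.png

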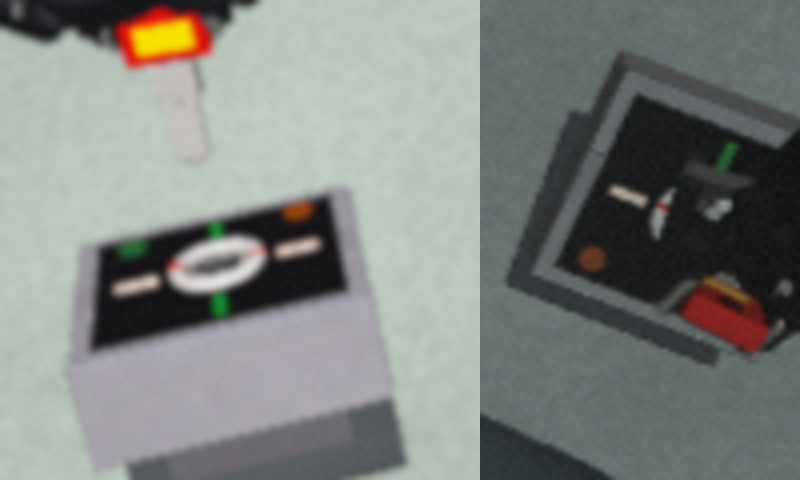

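The blade tip shows at about (138.5,230) in the scene view, which agrees with kinematics (139.2,230.2). The slot is at about (143.9,255.6). Moving to 12 mm off the mouth.

Run:
```python
from ins import *
p,R=pose(.105,.010);print(p);go(p,R,0)
```

```text
[ 0.5047 -0.2531  0.2038]
d cm [ 3.02 -4.07 -0.27] w [ 0.004 -0.001  0.005] | pos [ 0.4825 -0.2412  0.2478] F [-0.3 -0.  -0.6] q [-0.49  0.58  0.45  1.85  0.04 -0.03] jaw 0.0426 t 11.03
```

Call:
play_rows(commands=[{"jaw":30,"dx":1.5,"dy":-2,"dz":-0.25,"wx":0,"wy":0,"wz":0},{"jaw":30,"dx":3,"dy":-4,"dz":-0.25,"wx":0.004,"wy":0,"wz":0.005},{"jaw":30,"dx":3,"dy":-4.05,"dz":-0.25,"wx":0.004,"wy":0,"wz":0.005},{"jaw":30,"dx":3,"dy":-4.05,"dz":-0.25,"wx":0.004,"wy":0,"wz":0.005}])

```text
time_s: 11.52
ee_pos: [0.505, -0.2536, 0.2031]
orientation: [1.444, 1.15, 2.544]
force: [0.3, -0.3, -1.9]
gripper_width: 0.0424
```

Run:
```python
from ins import *
p,R=pose(.105,.010);go(p,R,0)
p0,R0,s=cur();T=p0+R0@tip;e=T-SL
print("tip rel slot: n,lat(cy),up mm",1000*np.array([e@n,e@cyv,e@np.cross(cyv,n)]),proj("scene",T),proj("top",T))
a=get_image("scene")[:,:,::-1];b=get_image("top")[:,:,::-1];cv2.imwrite("pics/s8.png",a);cv2.imwrite("pics/t8.png",b)
cv2.imwrite("pics/c8.png",np.hstack([cv2.resize(a[225:275,115:175],(480,400),interpolation=cv2.INTER_CUBIC),cv2.resize(b[140:210,355:411],(320,400),interpolation=cv2.INTER_CUBIC)]))
```

```text
d cm [-0.04  0.07  0.04] w [-0.001 -0.    -0.002] | pos [ 0.505  -0.2536  0.2031] F [ 0.3 -0.3 -1.9] q [-0.49  0.65  0.45  1.79  0.04 -0.03] jaw 0.0424 t 11.53
tip rel slot: n,lat(cy),up mm [ 9.2274 -0.4017 -0.1155] [[143.227  251.2239]] [[383.7915 176.2781]]
```

View pics/c8.png

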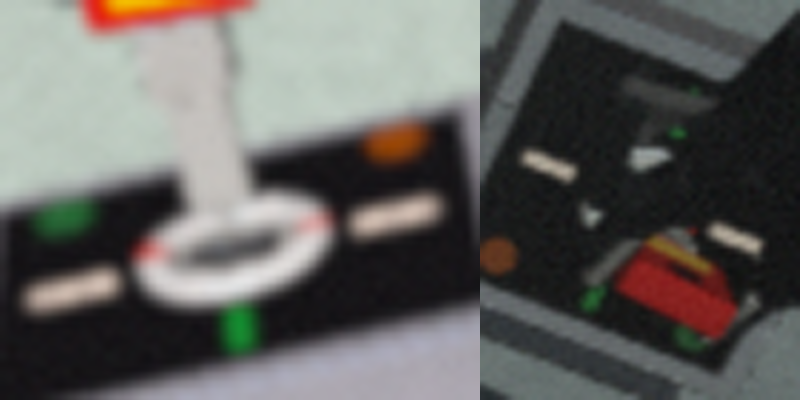

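The tip is just above the slot, with the blade's lower end at crop (218,212) and the slot at crop (232,247). It sits slightly to the left, so I'll measure the sideways offset.

Run:
```python
from ins import *
a=cv2.imread("pics/s8.png");g=a.astype(int)
def edges(v,lo,hi):
    r=cv2.resize(a[v-1:v+2,lo:hi].astype(np.float32).mean(2).mean(0)[None],None,fx=10,fy=1,interpolation=cv2.INTER_CUBIC)[0]
    d=np.gradient(r);return lo+np.argmax(d)/10-.45,lo+np.argmin(d)/10-.45
for v in range(246,251):print(v,edges(v,130,152))
# blade edges against dark face: rows 246..249
# white marks centroids in scene, before occlusion (s7)
b=cv2.imread("pics/s7.png");hsv=cv2.cvtColor(b,cv2.COLOR_BGR2HSV)
for box in((114,254,20,14),(155,245,20,14)):
    x,y,w,h=box;m=(b[y:y+h,x:x+w].min(2)>120);yy,xx=np.nonzero(m);print("white",xx.mean()+x,yy.mean()+y,len(xx))
for box in((138,244,12,9),(138,259,14,13)):
    x,y,w,h=box;q=hsv[y:y+h,x:x+w];m=(q[...,0]>45)&(q[...,0]<80)&(q[...,1]>120);yy,xx=np.nonzero(m);print("green",xx.mean()+x,yy.mean()+y,len(xx))
x,y,w,h=145-15,256-8,30,17
m=((b[y:y+h,x:x+w].min(2)>110)).astype(np.uint8);N,L,st,ce=cv2.connectedComponentsWithStats(m);i=1+np.argmax(st[1:,4]);k=cv2.findContours((L==i).astype(np.uint8),0,2)[0][0];print("ring",np.array(cv2.fitEllipse(k)[0])+[x,y])
p0,R0,s=cur();u=np.cross(cyv,n)
print("kin: white",proj("scene",[SL+.042*cyv,SL-.042*cyv]),"green",proj("scene",[SL+.042*u,SL-.042*u]),"slot",proj("scene",SL))
T=p0+R0@tip;y=R0[:,2]*.008
for e in(.004,.008,.02):print("blade edges kin",e,proj("scene",[T-R0@kx*e+y,T-R0@kx*e-y]).ravel())
```

```text
246 (np.float64(137.05), np.float64(145.95000000000002))
247 (np.float64(137.05), np.float64(145.95000000000002))
248 (np.float64(137.05), np.float64(145.95000000000002))
249 (np.float64(137.05), np.float64(145.95000000000002))
250 (np.float64(137.95000000000002), np.float64(150.05))
white 125.5 260.3125 32
white 163.25 251.5 28
green 143.69230769230768 247.0 13
green 144.5483870967742 265.5806451612903 31
ring [143.7935 255.7011]
kin: white [[164.2417 250.2948]
 [124.1481 259.8943]] green [[144.9667 264.3051]
 [143.8215 246.5218]] slot [[144.3708 255.0524]]
blade edges kin 0.004 [146.52   248.7522 138.8576 250.2088]
blade edges kin 0.008 [146.1117 247.0699 138.4376 248.5258]
blade edges kin 0.02 [144.8795 241.9943 137.1703 243.4477]
```

Call:
play_rows(commands=[{"jaw":30,"dx":0,"dy":0,"dz":0.12,"wx":0,"wy":0,"wz":0},{"jaw":30,"dx":0.36,"dy":-0.48,"dz":0.12,"wx":0,"wy":0,"wz":0},{"jaw":30,"dx":0.59,"dy":-0.81,"dz":0.12,"wx":0,"wy":0,"wz":0},{"jaw":30,"dx":0.77,"dy":-1.05,"dz":0.12,"wx":0,"wy":0,"wz":0}])

```text
time_s: 12.12
ee_pos: [0.5117, -0.2553, 0.1916]
orientation: [1.444, 1.15, 2.544]
force: [0.2, -0.2, -0.7]
gripper_width: 0.0427
```

```bash
cat > chk.py <<'E'
from ins import *
p0,R0,s=cur();T=p0+R0@tip;e=T-SL;u=np.cross(cyv,n);A=np.array([n,cyv,u])
print("tip n,lat,up mm",(1000*A@e).round(2),"F n,lat,up",(A@s["force"]).round(1),"tq",(A@s["ft_torque"]).round(2),"q",s["joint_positions"].round(2),"w",s["gripper_width"].round(4),"t",s["time_s"])
E
python3 chk.py
```

```text
Traceback (most recent call last):
  File "chk.py", line 3, in <module>
    print("tip n,lat,up mm",(1000*A@e).round(2),"F n,lat,up",(A@s["force"]).round(1),"tq",(A@s["ft_torque"]).round(2),"q",s["joint_positions"].round(2),"w",s["gripper_width"].round(4),"t",s["time_s"])
                                                                                                                                                            ^^^^^^^^^^^^^^^^^^^^^^^^
AttributeError: 'float' object has no attribute 'round'
```

No contact yet. I'll keep advancing in small steps.

Call:
play_rows(commands=[{"jaw":30,"dx":0.12,"dy":-0.16,"dz":0,"wx":0,"wy":0,"wz":0},{"jaw":30,"dx":0.24,"dy":-0.32,"dz":0,"wx":0,"wy":0,"wz":0},{"jaw":30,"dx":0.24,"dy":-0.32,"dz":0,"wx":0,"wy":0,"wz":0}])

```text
time_s: 12.5
ee_pos: [0.5134, -0.256, 0.1884]
orientation: [1.444, 1.151, 2.544]
force: [1.2, 0.1, -1.6]
gripper_width: 0.0427
```

```bash
sed -i 's/s\["gripper_width"\].round(4)/round(s["gripper_width"],4)/' chk.py; python3 chk.py
```

```text
tip n,lat,up mm [-7.91  0.54  0.1 ] F n,lat,up [-1.9  0.6  0.1] tq [ 0.05 -0.43 -0.13] q [-0.49  0.67  0.46  1.77  0.05 -0.02] w 0.0427 t 12.5
```

The tip reads 8 mm inside with almost no force, so it has entered. Continuing in.

Call:
play_rows(commands=[{"jaw":30,"dx":0.36,"dy":-0.48,"dz":0,"wx":0,"wy":0,"wz":0},{"jaw":30,"dx":0.71,"dy":-0.97,"dz":0,"wx":0,"wy":0,"wz":0},{"jaw":30,"dx":1.07,"dy":-1.45,"dz":0,"wx":0,"wy":0,"wz":0},{"jaw":30,"dx":1.36,"dy":-1.85,"dz":0,"wx":0,"wy":0,"wz":0}])

```text
time_s: 13.0
ee_pos: [0.5242, -0.2604, 0.1681]
orientation: [1.444, 1.15, 2.544]
force: [0.0, 0.3, -2.1]
gripper_width: 0.0428
```

```bash
python3 chk.py
```

```text
tip n,lat,up mm [-31.29   0.55  -0.01] F n,lat,up [-1.8  0.3 -1.1] tq [ 0.09 -0.39 -0.06] q [-0.48  0.7   0.46  1.75  0.05 -0.02] w 0.0428 t 13.0
```

Call:
play_rows(commands=[{"jaw":30,"dx":0.24,"dy":-0.32,"dz":0,"wx":0,"wy":0,"wz":0},{"jaw":30,"dx":0.36,"dy":-0.48,"dz":0,"wx":0,"wy":0,"wz":0},{"jaw":30,"dx":0.41,"dy":-0.56,"dz":0,"wx":0,"wy":0,"wz":0}])

```text
time_s: 13.38
ee_pos: [0.5273, -0.2617, 0.1626]
orientation: [1.444, 1.151, 2.544]
force: [-0.0, 0.3, 0.0]
gripper_width: 0.0424
```

```bash
python3 chk.py
```

```text
tip n,lat,up mm [-37.73   0.51   0.16] F n,lat,up [ 0.1  0.3 -0.1] tq [ 0.04 -0.41 -0.08] q [-0.48  0.71  0.46  1.74  0.05 -0.02] w 0.0424 t 13.375
```

Call:
play_rows(commands=[{"jaw":30,"dx":0.12,"dy":-0.16,"dz":0,"wx":0,"wy":0,"wz":0},{"jaw":30,"dx":0.18,"dy":-0.24,"dz":0,"wx":0,"wy":0,"wz":0}])

```text
time_s: 13.62
ee_pos: [0.5275, -0.2618, 0.162]
orientation: [1.444, 1.15, 2.544]
force: [-6.2, 1.4, 17.1]
gripper_width: 0.0426
```

```bash
python3 chk.py
```

```text
tip n,lat,up mm [-38.37   0.52   0.03] F n,lat,up [17.9 -1.1  3.1] tq [0.05 2.01 0.16] q [-0.48  0.71  0.47  1.74  0.05 -0.02] w 0.0426 t 13.625
```

The key is home at 38.4 mm depth with an 18 N shoulder stop. Next is the clockwise turn about the slot axis (tool-frame axis (0.592,-0.806,0)).

Call:
play_rows(commands=[{"jaw":30,"dx":-0.09,"dy":0.12,"dz":0.04,"wx":0.101,"wy":-0.137,"wz":0},{"jaw":30,"dx":-0.1,"dy":0.11,"dz":0.09,"wx":0.201,"wy":-0.274,"wz":0},{"jaw":30,"dx":-0.12,"dy":0.1,"dz":0.13,"wx":0.302,"wy":-0.411,"wz":0},{"jaw":30,"dx":-0.12,"dy":0.1,"dz":0.13,"wx":0.302,"wy":-0.411,"wz":0}])

```text
time_s: 14.12
ee_pos: [0.5277, -0.2619, 0.1623]
orientation: [1.008, 0.999, 1.71]
force: [-2.8, 0.3, 4.8]
gripper_width: 0.0427
```

```bash
cat >> chk.py <<'E'
K=R0@KT;kz=K[:,1]
print("key dir err",np.degrees(np.arccos(min(1,K[:,0]@-n))).round(2),"key angle",round(float(np.arctan2(-(kz@-u)*-1*-1,kz@cyv)),3))
E
python3 chk.py
```

```text
tip n,lat,up mm [-38.24  -0.77  -0.07] F n,lat,up [ 5.5 -0.8  0.1] tq [ 0.35  0.37 -0.07] q [-0.65  0.69  0.37  1.68  0.39  0.13] w 0.0427 t 14.125
key dir err 0.11 key angle 0.619
```

Call:
play_rows(commands=[{"jaw":30,"dx":0,"dy":0,"dz":0.02,"wx":0.101,"wy":-0.137,"wz":0},{"jaw":30,"dx":0,"dy":0,"dz":0.04,"wx":0.201,"wy":-0.274,"wz":0},{"jaw":30,"dx":0,"dy":0,"dz":0.06,"wx":0.302,"wy":-0.411,"wz":0},{"jaw":30,"dx":0,"dy":0,"dz":0.06,"wx":0.302,"wy":-0.411,"wz":0}])

```text
time_s: 14.62
ee_pos: [0.5286, -0.2611, 0.1626]
orientation: [0.901, 0.757, 1.184]
force: [-3.0, 0.0, 5.7]
gripper_width: 0.0424
```

```bash
python3 chk.py
```

```text
tip n,lat,up mm [-38.24  -0.49  -0.29] F n,lat,up [ 6.4 -1.1  0.4] tq [0.18 0.12 0.11] q [-0.8   0.63  0.13  1.47  0.73  0.34] w 0.0424 t 14.625
key dir err 0.08 key angle 1.127
```

Call:
play_rows(commands=[{"jaw":30,"dx":0,"dy":0,"dz":0.02,"wx":0.101,"wy":-0.137,"wz":0},{"jaw":30,"dx":0,"dy":0,"dz":0.04,"wx":0.201,"wy":-0.274,"wz":0},{"jaw":30,"dx":0,"dy":0,"dz":0.06,"wx":0.29,"wy":-0.395,"wz":0},{"jaw":30,"dx":0,"dy":0,"dz":0.06,"wx":0.29,"wy":-0.395,"wz":0}])

```text
time_s: 15.12
ee_pos: [0.5297, -0.2608, 0.163]
orientation: [0.955, 0.518, 0.791]
force: [-1.6, -1.8, 4.9]
gripper_width: 0.0421
```

```bash
python3 chk.py
```

```text
tip n,lat,up mm [-38.27  -0.18  -0.33] F n,lat,up [ 4.7 -2.3  1.8] tq [ 0.05 -0.15 -0.08] q [-0.9   0.52 -0.22  1.04  1.04  0.72] w 0.0421 t 15.125
key dir err 0.2 key angle 1.616
```

Call:
play_rows(commands=[{"jaw":30,"dx":0,"dy":0,"dz":0,"wx":0.047,"wy":-0.065,"wz":0},{"jaw":30,"dx":0,"dy":0,"dz":0,"wx":0.07,"wy":-0.097,"wz":0},{"jaw":30,"dx":0,"dy":0,"dz":0,"wx":0.07,"wy":-0.097,"wz":0}])

```text
time_s: 15.5
ee_pos: [0.5301, -0.2608, 0.1632]
orientation: [0.982, 0.464, 0.703]
force: [-7.0, -1.5, 8.4]
gripper_width: 0.0427
```

```bash
python3 chk.py
```

```text
tip n,lat,up mm [-38.31  -0.01  -0.17] F n,lat,up [10.2 -4.1 -0.9] tq [0.36 0.06 0.22] q [-0.92  0.48 -0.33  0.85  1.1   0.88] w 0.0427 t 15.5
key dir err 0.22 key angle 1.733
```

Call:
play_rows(commands=[{"jaw":30,"dx":0,"dy":0,"dz":0,"wx":0.041,"wy":-0.056,"wz":0},{"jaw":30,"dx":0,"dy":0,"dz":0,"wx":0.041,"wy":-0.056,"wz":0},{"jaw":30,"dx":0,"dy":0,"dz":0,"wx":0.041,"wy":-0.056,"wz":0}])

```text
time_s: 15.88
ee_pos: [0.5302, -0.2608, 0.1632]
orientation: [1.001, 0.434, 0.651]
force: [-10.5, -2.9, 10.6]
gripper_width: 0.0426
```

```bash
python3 chk.py
```

```text
tip n,lat,up mm [-38.34   0.04  -0.28] F n,lat,up [13.5 -6.7 -2.2] tq [0.96 0.29 0.47] q [-0.92  0.46 -0.4   0.72  1.14  0.99] w 0.0426 t 15.875
key dir err 0.21 key angle 1.802
```

Torque climbed to about 1 N·m, which is the hard stop. I'll relax slightly, open, and withdraw along the tool axis.

Call:
play_rows(commands=[{"jaw":30,"dx":-0.03,"dy":0.04,"dz":0,"wx":-0.041,"wy":0.056,"wz":0},{"jaw":62,"dx":-0.05,"dy":0.04,"dz":0,"wx":-0.041,"wy":0.056,"wz":0},{"jaw":62,"dx":-0.05,"dy":0.04,"dz":0,"wx":-0.041,"wy":0.056,"wz":0},{"jaw":62,"dx":-1.5,"dy":0.04,"dz":0,"wx":-0.041,"wy":0.056,"wz":0},{"jaw":62,"dx":-5,"dy":0.04,"dz":0,"wx":-0.041,"wy":0.056,"wz":0}])

```text
time_s: 16.5
ee_pos: [0.4933, -0.2863, 0.1828]
orientation: [0.988, 0.464, 0.707]
force: [0.4, 0.2, -0.9]
gripper_width: 0.0531
```

Call:
play_rows(commands=[{"jaw":62,"dx":-5,"dy":0,"dz":0,"wx":0,"wy":0,"wz":0},{"jaw":62,"dx":-10,"dy":0,"dz":0,"wx":0,"wy":0,"wz":0},{"jaw":62,"dx":-12,"dy":0,"dz":0,"wx":0,"wy":0,"wz":0}])

```text
time_s: 16.88
ee_pos: [0.4106, -0.3588, 0.2373]
orientation: [0.987, 0.464, 0.702]
force: [1.1, -0.2, -0.3]
gripper_width: 0.0527
```

```bash
python3 chk.py;python3 - <<'E'
from h import *
a=get_image("scene")[:,:,::-1];b=get_image("top")[:,:,::-1];cv2.imwrite("pics/s9.png",a);cv2.imwrite("pics/t9.png",b)
cv2.imwrite("pics/c9.png",np.hstack([cv2.resize(a[180:300,90:190],(400,480),interpolation=cv2.INTER_CUBIC),cv2.resize(b[120:220,335:418],(400,480),interpolation=cv2.INTER_CUBIC)]))
E
```

```text
tip n,lat,up mm [  62.52 -136.05  -26.92] F n,lat,up [-0.8  0.2  0.8] tq [ 0.33  0.35 -0.67] q [-1.19  0.55 -0.04  1.55  1.01  0.35] w 0.0527 t 16.875
key dir err 0.12 key angle 1.737
```

View pics/c9.png

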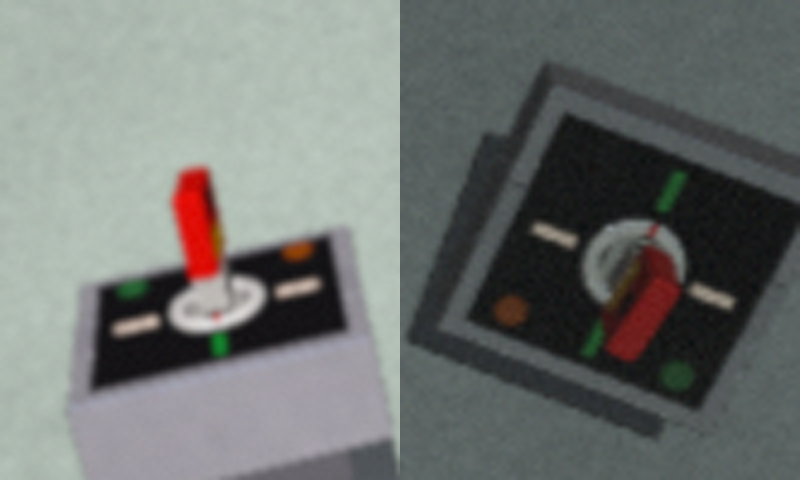

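The key stands fully seated in the switch, with its bow along the green marks and the core's red mark at the upper green mark. Last check is the bystanders and the tray, by image difference.

Run:
```python
from h import *
for n,o,f,R in(("top","pics/top0.png","pics/t9.png",{"muffs":(210,75,90,72),"jar":(158,83,36,38),"driver":(165,225,45,80)}),("scene","pics/scene0.png","pics/s9.png",{"muffs":(258,220,95,90),"jar":(358,200,36,40),"driver":(245,118,32,50)})):
    a,b=[cv2.GaussianBlur(cv2.imread(x),(3,3),0).astype(int) for x in(o,f)]
    for k,(x,y,w,h) in R.items():print(n,k,(abs(a-b)[y:y+h,x:x+w].max(2)>40).sum())
b=cv2.imread("pics/t9.png");P=[]
x,y,w,h=118,140,48,42;g=cv2.GaussianBlur(b[y:y+h,x:x+w],(0,0),.7)
N,L,st,ce=cv2.connectedComponentsWithStats((g.max(2)<50).astype(np.uint8));
P=[(ce[i]+[x,y]).round(1).tolist()+[int(st[i,4])] for i in range(1,N) if st[i,4]>18];print(P)
q=onplane("top",[p[:2] for p in P],.071);print([[round(float(np.linalg.norm(i-j))*1000,1) for j in q] for i in q])
```

```text
top muffs 0
top jar 0
top driver 0
scene muffs 0
scene jar 0
scene driver 0
[[128.1, 149.6, 29], [135.1, 154.5, 19], [148.5, 153.4, 31], [134.3, 168.7, 31]]
[[0.0, 22.2, 52.9, 52.3], [22.2, 0.0, 34.0, 36.6], [52.9, 34.0, 0.0, 52.5], [52.3, 36.6, 52.5, 0.0]]
```

Valve spacing from the top view is 52.3 and 52.5 mm (nominal 52), and the bystanders have not moved. Handing in.

```bash
python3 -c "
from station import order
print(order.close_job())"
```

```text
the job is handed in; nothing more can be done
None
```

The valve is nested in the notch, and the key is fully home in the switch and turned to on. The job was handed in at about 17 s of the 67 s allowed; no verdict was reported.

- **Valve:** I set it down behind the notch and pushed it in with about 12 N until it touched both neighbours. The final top view puts its centre 52.3 and 52.5 mm from theirs, against a nominal 52 mm. The scene view gave 52.8 and 51.9 mm.
- **Key:** It went in until the shoulder stopped at about 38.4 mm depth with 18 N. I then turned it clockwise until the torque rose to about 1 N·m, which I took as the hard stop, and withdrew the gripper clear.
- **Switch angle:** The core's red mark lines up with the green marks to within about 5°. That is as fine as I could read it, so the "on" position rests mainly on the torque at the stop.
- **Bystanders:** Comparing images before and after, the ear muffs, screwdriver and jar showed no change in either view.
- **Hiccups:** One move call was refused for missing fields, with no motion. My first key approach, at 45° tilt, ran up against joint 3's limit, so I re-planned it at 54°.

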